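# Swing out the folding hook and hang the red reference paddle

### The arm

A 6-joint arm with a two-finger parallel gripper is mounted at the origin on the work surface. World frame = base frame: x ahead of the robot, y to its left, z up, the work surface at z = 0. Lengths are in mm, angles in degrees, forces in N, time in s.
With the tool pointing down it reaches from about 350 to 850 mm from the base axis. Payload 8.1 kg.
Tool frame: the origin (TCP) lies at the very end of the fingers, on their centre line; the grasp point (between the pads) lies 19 mm behind it; z points along the fingers, y is the line along which they close (so a half turn about z gives the same grasp; the last joint's range is limited). The gripper opens to 85 mm and grips with 20 to 120 N. Pads are 22 mm wide; open, the fingers measure 114 mm over their backs; the gripper's body (76 mm by 85 mm) begins 54 mm behind the grasp point. The pads swing forward as they close: fully open they stand 13 mm farther back than shut.
Start: joints at [70.623, 7.471, 85.268, -0, 87.261, -4.893], TCP at [150.047, 580.94, 231.292] pointing down, gripper open.
Joint ranges: [-169.43, 169.43], [-51.17, 129.36], [1.28, 143.12], [-76.62, 256.62], [0, 156.53], [-152.29, 152.29]. Speed limits (degrees/s): [136.94, 136.94, 159.86, 180, 180, 180].

### API

Orientations are given as [roll, pitch, yaw] about the fixed x, y, z axes, in that order (R = Rz(yaw) Ry(pitch) Rx(roll)).
In Python, from bench import * gives the robot as it stands.
- The arm moves only by the tool play_rows, never from a script. Its argument "increments" is a list of rows, each a list of 3 entries, a list of its own where there are three numbers: the gripper's target within -1 to 1 (fully open at 1, half-way at 0, shut at -1), then the shift along the tool's x, y, z in mm, then the turn about the tool's z in rad. A call has 1 to 12 rows; each row shifts and turns the commanded pose from where the row before left it, along the tool's axes as they then stand; what a row does not reach is not made up. A row lasts 1/12 s, in which the tool goes at most 41.7 mm and 7.16 degrees, less where a joint would pass 70% of its speed; a pose out of reach is approached as far as the arm can. A call is refused whole if a number of a shift passes 41.7 or a number of a turn 0.125, either way. A call with a gripper value outside its range is refused whole. The fingers move at their own pace and stop on an object; "force" is the grip in N (left out, the last holds). Time passes only in rows, so rows that do not move let the fingers close. It gives the time, the measured TCP pose, the force, the opening and the grip force at its end, in the units of the state.
- sense(): the state, without advancing time (a new reading comes with each control period).
- snapshot(name): name is "scene" or "top" or "wrist"; returns a dict with "color" (420x560x3 uint8, red, green, blue), "intrinsics" (3x3 intrinsics, pixels), "world_from_camera" (4x4, takes a point from camera to world coordinates). Camera axes: x right, y down, z forward; pixel columns grow to the right and rows downward; lengths in mm; the calibration is good to about 2 mm. A picture is of the moment at which its call begins. There is no depth.
- hand_in(): hands the job in; it is judged then, once.
Trained networks look in a picture, given as the dict that the camera call returned (one of the last four; its "shot" number tells which), for a name from the list of things; names that differ only in an ending like _2 or _b are one class to them, and where a whole thing is asked for, a point or a joint stands for the part that bears it (a point fixed in the world has none). Each returns a list of dicts, best first, with "p" (0 to 1); they miss things now and then, are a little off and sometimes report something else, mostly with a low value. They report only what shows in the picture. A call takes as long as a camera call.
- find_in(query, picture): "xyz" ([x, y, z] in mm, in the coordinates of the camera as it stood for that picture, good to about 4 mm: the middle of the surface that is visible of it).
- regions_of(query, picture): "mask" (420x560 bool, what is visible of it).
- pinpoint(query, picture): "xyz" ([x, y, z] in mm, in the coordinates of the camera as it stood for that picture, good to about 4 mm: a listed point, or the origin of a listed thing).
The state is a dict: "time": time; "joint_pos": joint angles; "qd": joint speeds; "joint_efforts": joint torques, N m; "tool_pos": TCP position; "tcp_rot": TCP orientation; "ft_force": force on the tool from outside, world axes, zero at the start; "wrist_torque": the same for the moment, N m; "finger_gap": finger opening in mm; "grip_force": force on a finger pad.
Only numpy, scipy, OpenCV 4.12 (cv2) and the standard library are available. Lean on these libraries where they do the work, as an engineer would, in place of code of your own. Each camera call takes 0.05 s, during which the arm holds its last target. There are 200 camera calls.

### The job

Next to the spectrometer, swing the folding hook on the grey accessory panel fully out to its stop. Then take the red-tabbed reference paddle out of the rack, hang it by its slot on the hook, push it back firmly but not roughly against the hook's black collar, and let go so that it hangs there. Never force the hook or the paddle, and leave the other paddles and everything else where they are.

Things in the scene. Friction and masses are not known exactly. Their poses are not given: they have to be found in the camera images.
- panel: low upright grey metal panel standing fixed on the table, 260 mm long (its x axis), 12 mm thick (y), 165 mm high (z), on a dark foot plate 260 x 100 x 12 mm reaching from y -40 to +60 mm. Origin: centre of the panel's thickness and length, on the table. The front face, which bears the hook, looks to its -y. A finger notch is cut from its top edge, x -5 to +100 mm, down to z = 115 mm, behind the tip of the folded hook.
- hook (a joint): hook angle, rad: 0 = folded along the panel (arm along the panel's +x), 1.571 = fully out at its hard stop (arm along the panel's -y; opens clockwise seen from above). Friction hinge, vertical axis, stays where left; about 3.5 N at the tip moves it, 10 N across the tip shows it is at the stop, 25 N there strains it 0.0055 rad past the stop: that is forcing it.
- hook_hinge (a point): the hook's hinge axis at the height of the arm's centre line, 150 mm above the table, at x = -60 mm, y = -22 mm of the panel. Its axes turn with the hook: x along the arm away from the hinge, z up
- hook_seat (a point): point on the arm's centre line, 34 mm from the hinge axis, in the outer face of the black collar (26 mm diameter, 6 mm thick) against which the paddle is pushed. Turns with the hook; x along the arm towards the tip. The arm is a steel bar of 10 mm diameter. A paddle is firmly home when it is held against the collar with about 10 N for half a second (at least 7 N for 0.3 s); more than 18 N between paddle and hook is rough. The collar is rigid.
- hook_tip (a point): centre of the top of the orange upright pin at the end of the hook's arm: 9 mm diameter, 100 mm from the hinge axis, its top 19 mm above the arm's centre line. x along the arm, z up
- red_paddle: the paddle to hang: loose upright aluminium plate with a red tab on top and a copper disc, 56 mm wide (x), 8 mm thick (y), 142 mm high (z), 0.12 to 0.24 kg. Origin: centre of its underside. The red tab, z 108 to 142 mm, is 38 mm wide and is the place to grip, across its 8 mm thickness. Below it an upright slot right through the plate (along y): 14 mm wide, from z = 60 to 96 mm. Both faces are alike
- red_paddle_eye (a point): middle of the upper edge of the red paddle's slot, mid-thickness, 96 mm above its underside; axes as the paddle's. When it hangs, this edge lies on top of the hook's arm, 5 mm above the arm's centre line, and 4 mm out from hook_seat
- rack: fixed grey rack, 100 x 190 mm (x, y), 46 mm high, with three upright slots 60 mm apart along its y, in which the paddles stand, each paddle's x and y about along the rack's (1.3 mm play on either face), its underside 10 mm above the table, 36 mm deep in the slot. Which paddle stands in which slot varies. Origin: centre of its underside
- blue_paddle: like the red paddle but with a blue tab, also in the rack; leave it there
- white_paddle: like the red paddle but with a white tab, also in the rack; leave it there
- mouse: loose black computer mouse, 105 x 60 x 30 mm; leave it. Origin: centre of its underside
- jar_a: loose clear sample jar, 48 mm diameter, 60 mm high; leave it. Origin: centre of its underside
- jar_b: loose amber sample jar, 48 mm diameter, 60 mm high; leave it. Origin: centre of its underside
- dish: loose white sample dish, 80 mm diameter, 18 mm high; leave it. Origin: centre of its underside

How it is judged:
By the outcome, as a careful person would: the job done as asked, in the order asked, and still so for the second after the job is handed in, with the robot touching nothing.
It also fails if it takes over 72 s, if anything falls off the work surface, if the arm or the gripper's body presses on something with over 40 N, if the wrist force passes 120 N, or if a joint passes its speed limit or range.

## Working session

There is one attempt and no reset: what is moved stays moved. The work goes in short steps, Python scripts to look and compute and a tool call to move; the robot and the scene stay as the last step left them, time stands still between calls to the robot, and variables do not carry over. Pictures are saved under pics/ and viewed, at most 10 in all, crops included, and the job is handed in when it is done.

Besides the shell and the picture viewer there is one more tool, called after "Call:" in YAML: its name, and indented under it one key for each argument. play_rows: Moves the arm, as the interface text tells. Its arguments: {"type":"object","properties":{"increments":{"type":"array","items":{"type":"array"}},"force":{"type":"number"}},"required":["increments"]}

```bash
ls; mkdir -p pics; cat > h.py <<'E'
from bench import *
import numpy as np, cv2
def look(names, cams=("scene","top"), save=None):
    out={}
    for c in cams:
        s=snapshot(c); T=np.array(s["world_from_camera"])
        if save: cv2.imwrite(f"pics/{save}_{c}.png", cv2.cvtColor(s["color"],cv2.COLOR_RGB2BGR))
        for n in names:
            for d in pinpoint(n,s)[:2]:
                w=T[:3,:3]@np.array(d["xyz"])+T[:3,3]
                print(c,n,w.round(1),round(d["p"],2),{k:np.round(v,2) for k,v in d.items() if k not in("xyz","p")})
E
python3 - <<'E'
from h import *
look(["panel","hook_hinge","hook_tip","hook_seat","red_paddle","red_paddle_eye","rack","blue_paddle","white_paddle","mouse","jar_a","jar_b","dish"],("scene","top"),"a")
s=snapshot("wrist");cv2.imwrite("pics/a_wrist.png",s["color"][...,::-1])
print(sense())
E
```

```text
pics
scene panel [513.3 230.6  -3.6] 0.67 {}
scene hook_hinge [448.1 224.9 150. ] 0.58 {}
scene hook_tip [ 7.437e+02 -4.780e+01  3.000e-01] 0.67 {}
scene hook_tip [538.1 192.9 169.9] 0.59 {}
scene hook_seat [ 607.  -134.6  108.7] 0.56 {}
scene red_paddle [ 599.4 -129.8    8.3] 0.82 {}
scene red_paddle [537.5 192.4 170.9] 0.25 {}
scene red_paddle_eye [ 603.6 -135.4  107.6] 0.8 {}
scene rack [ 587.2 -187.1    4.3] 0.78 {}
scene blue_paddle [ 588.9 -190.6    7.9] 0.65 {}
scene white_paddle [ 566.5 -249.5    7.2] 0.88 {}
scene mouse [ 402.6 -442.3   -1.2] 0.89 {}
scene jar_a [744.5 -44.6   3.6] 0.86 {}
scene jar_a [755.5  84.2  -1.7] 0.71 {}
scene jar_b [744.5 -44.6   3.6] 0.86 {}
scene jar_b [755.5  84.2  -1.7] 0.71 {}
scene dish [485.2  27.7  -2. ] 0.82 {}
scene dish [ 398.4 -443.     3.2] 0.69 {}
top panel [511.4 226.2  -2.6] 0.57 {}
top hook_hinge [448.2 224.1 150. ] 0.65 {}
top hook_tip [540.6 193.1 170.9] 0.61 {}
top hook_seat [478.6 213.  151.6] 0.7 {}
top red_paddle [ 600.7 -134.4   12.1] 0.66 {}
top red_paddle_eye [ 603.9 -135.   102.1] 0.66 {}
top rack [ 581.2 -188.3    0.6] 0.
[... 541 characters left out ...]
7   3.1] 0.9 {}
{'time': 1.45, 'joint_pos': array([ 7.06216259e+01,  7.47133382e+00,  8.52674667e+01, -6.38718477e-04,
        8.72601445e+01, -4.89286977e+00]), 'qd': array([-0.0339894 , -0.00397544,  0.03516826, -0.06075782,  0.0834886 ,
        0.0769314 ]), 'joint_efforts': array([-2.52019900e-04, -5.69243610e+01, -5.00902891e+01, -2.10041544e-04,
       -3.12440734e-04,  6.25826004e-06]), 'tool_pos': array([150.06589438, 580.94434344, 231.29367063]), 'tcp_rot': array([1.79999003e+02, 7.25646141e-04, 1.65514526e+02]), 'ft_force': array([ 0.00772262, -0.29334522, -0.70736939]), 'wrist_torque': array([0.00341609, 0.00513247, 0.00745295]), 'grip_force': 0.0, 'finger_gap': 85.70533995087386}
```

View pics/a_scene.png

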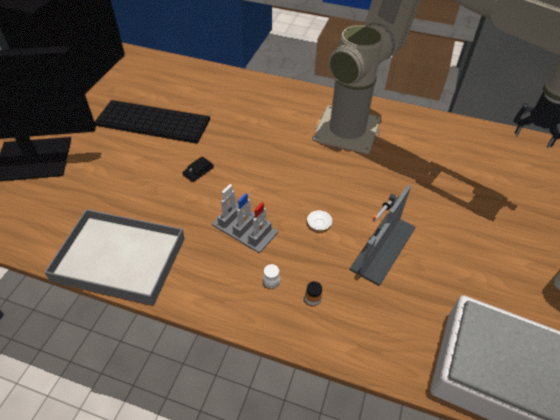

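View pics/a_top.png

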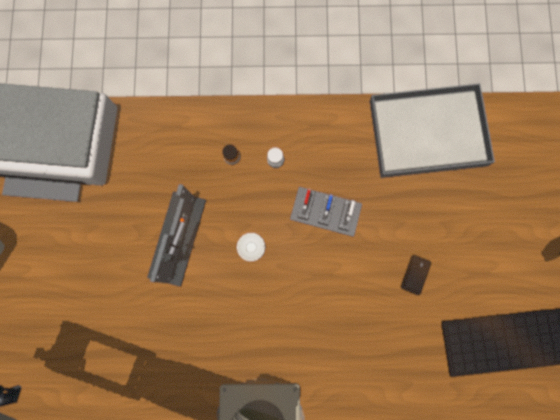

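The panel stands right of the dish (top view around 178,238) with the hook folded along its front. The paddles in the rack run red, blue, white (306,200 / 327,207 / 348,212). Red's neighbour is blue. Next I move over the hook for a wrist view.

Call:
play_rows:
  increments:
    - [1,[-33,-22,-8],0]
    - [1,[-33,-22,-8],0]
    - [1,[-33,-22,-8],0]
    - [1,[-33,-22,-8],0]
    - [1,[-33,-22,-8],0]
    - [1,[-33,-22,-8],0]
    - [1,[-33,-22,-8],0]
    - [1,[-33,-22,-8],0]
    - [1,[-33,-22,-8],0]
    - [1,[-33,-22,-8],0]
    - [1,[-33,-22,-8],0]
    - [1,[-33,-22,-8],0]

```text
time: 2.45
tool_pos: [468.4, 224.5, 328.0]
tcp_rot: [180.0, 0.0, 165.5]
ft_force: [-0.2, 0.8, 1.1]
finger_gap: 85.5
grip_force: 0.0
```

Call:
play_rows:
  increments:
    - [-1,[0,0,0],0.12]
    - [-1,[0,0,0],0.12]
    - [-1,[0,0,0],0.12]
    - [-1,[0,0,0],0.12]
    - [-1,[0,0,0],0.12]
    - [-1,[0,0,0],0.12]
    - [-1,[0,0,0],0.12]
    - [-1,[0,0,0],0.12]
    - [-1,[0,0,0],0.12]
    - [-1,[0,0,0],0.12]
    - [-1,[0,0,0],0.12]
    - [-1,[0,0,0],0.12]

```text
time: 3.45
tool_pos: [467.4, 226.3, 327.4]
tcp_rot: [180.0, -0.0, 82.7]
ft_force: [0.3, -0.4, -0.5]
finger_gap: -0.1
grip_force: 0.0
```

```bash
python3 - <<'E'
from h import *
s=sense();print(s["tool_pos"],s["tcp_rot"],s["joint_pos"],s["finger_gap"])
look(["panel","hook_hinge","hook_tip","hook_seat"],("wrist","scene","top"),"b")
print(snapshot("wrist")["world_from_camera"])
E
```

```text
[467.43262259 226.28692092 327.38350678] [ 1.79991668e+02 -5.30724480e-03  8.26656214e+01] [ 2.01733465e+01 -6.22762845e+00  8.91391298e+01  8.65345600e-04
  9.70786569e+01  2.75078322e+01] -0.05263104930789084
wrist panel [ 5.039e+02  2.286e+02 -5.000e-01] 0.86 {}
wrist hook_hinge [447.5 223.6 152.3] 0.57 {}
wrist hook_hinge [486.2  26.    2.5] 0.54 {}
wrist hook_tip [536.3 190.5 170.9] 0.62 {}
wrist hook_seat [479.7 209.3 145.8] 0.86 {}
wrist hook_seat [537.  188.2 169.7] 0.71 {}
scene panel [508.8 230.8  -3.4] 0.87 {}
scene hook_hinge [ 587.3 -185.6    3.9] 0.64 {}
scene hook_hinge [446.3 220.9 145.1] 0.56 {}
scene hook_seat [473.7 209.2 151. ] 0.5 {}
top panel [509.3 227.5  -3.1] 0.61 {}
top hook_hinge [449.3 222.6 147.1] 0.56 {}
top hook_hinge [ 603.  -139.4  102.6] 0.44 {}
top hook_tip [540.7 188.6 168.6] 0.78 {}
top hook_seat [481.  212.9 149.6] 0.65 {}
top hook_seat [486.1  24.8   0.6] 0.2 {}
[[ 9.92547798e-01 -1.15284803e-01 -3.94751045e-02  4.77792612e+02]
 [-1.21855607e-01 -9.39776260e-01 -3.19330223e-01  3.07803183e+02]
 [-2.83844326e-04  3.21760772e-01 -9.46820957e-01  4.69714367e+02]
 [ 0.00000000e+00  0.00000000e+00  0.00000000e+00  1.00000000e+00]]
```

View pics/b_wrist.png

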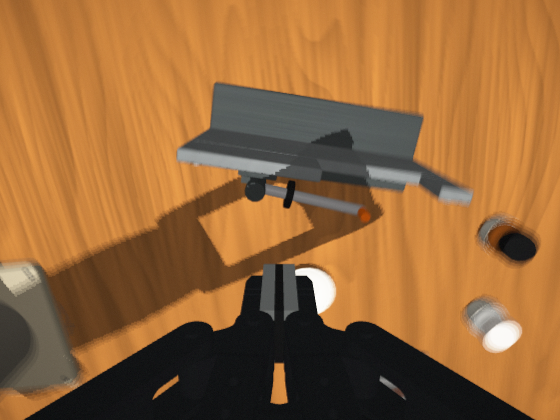

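The wrist view shows the hook arm running from the hinge at (255,188) to the orange pin at (364,214), with the panel's top edge from (178,155) to (470,196). Next I refine these by projecting the pixels.

```bash
cat >> h.py <<'E'
def px2w(s,uv,z):
    K=np.array(s["intrinsics"]);T=np.array(s["world_from_camera"])
    d=T[:3,:3]@np.linalg.solve(K,[uv[0],uv[1],1]);return T[:3,3]+d*(z-T[2,3])/d[2]
def orange(s,near,z):
    hsv=cv2.cvtColor(s["color"],cv2.COLOR_RGB2HSV)
    m=((hsv[...,0]<12)&(hsv[...,1]>190)&(hsv[...,2]>100)).astype(np.uint8)
    n,l,st,c=cv2.connectedComponentsWithStats(m)
    for i in range(1,n):
        if st[i,4]>3 and np.hypot(*(c[i]-near))<20: print("orange",c[i].round(1),st[i],px2w(s,c[i],z).round(1))
E
python3 - <<'E'
from h import *
s=snapshot("wrist")
orange(s,(364,214),165)
for n,uv,z in [("panelL back",(180,149),165),("panelL front",(178,153),165),("panelR back",(471,189),165),("notch L front",(323,171),165),("hinge top",(255,186),158),("collar",(289,194),150)]: print(n,px2w(s,uv,z).round(1))
c=cv2.resize(s["color"][130:240,160:500],None,fx=2.35,fy=2.35,interpolation=cv2.INTER_CUBIC);cv2.imwrite("pics/c.png",c[...,::-1])
t=snapshot("top");orange(t,(181,221),165)
E
```

```text
orange [360.2 210.8] [358 207   6   9  17] [536.6 193.8 165. ]
panelL back [389.3 267.2 165. ]
panelL front [387.  264.1 165. ]
panelR back [633.1 202.2 165. ]
notch L front [506.8 233.8 165. ]
hinge top [446.5 225.9 158. ]
collar [475.5 212.5 150. ]
```

View pics/c.png

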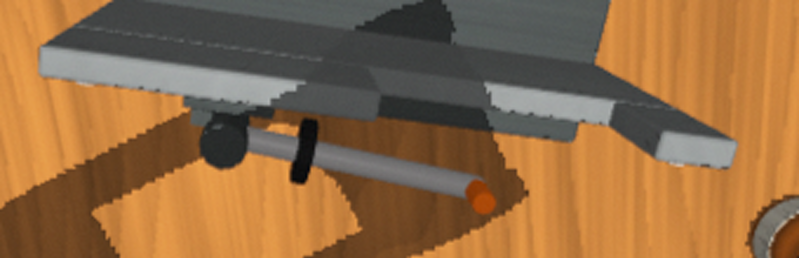

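```bash
python3 - <<'E'
from h import *
s=snapshot("wrist");f=lambda x,y,z:px2w(s,(x/2.35+160,y/2.35+130),z)
P={n:f(*a) for n,a in dict(LB=(40,46,165),LF=(42,76,165),RB=(735,141,165),RF=(735,165,165),NLF=(379,119,165),pin=(484,203,169),pinb=(472,186,155),hinge=(224,142,160),arm1=(260,142,150),arm2=(460,185,150),colT=(308,122,163)).items()}
for k,v in P.items(): print(k,v.round(1))
for a,b in(("LB","RB"),("LF","RF"),("LF","NLF"),("arm1","arm2"),("hinge","pin")):
  d=P[b]-P[a];print(a,b,np.hypot(*d[:2]),np.degrees(np.arctan2(d[1],d[0])))
E
```

```text
LB [386.8 267.  165. ]
LF [385.2 256.3 165. ]
RB [634.7 201.  165. ]
RF [635.2 191.6 165. ]
NLF [504.6 225.5 165. ]
pin [540.5 189.5 169. ]
pinb [539.2 191.6 155. ]
hinge [446.4 222.4 160. ]
arm1 [459.3 217.9 150. ]
arm2 [535.4 190.7 150. ]
colT [478.6 227.  163. ]
LB RB 256.5657039281462 -14.894921141595901
LF RF 258.1963534411664 -14.501464332405995
LF NLF 123.33077021698897 -14.452964774143275
arm1 arm2 80.8754948472378 -19.61479152020586
hinge pin 99.73738550327833 -19.24928554168531
```

Call:
play_rows:
  increments:
    - [-1,[0,0,0],0.105]
    - [-1,[0,0,0],0.105]
    - [-1,[7,30,0],0]
    - [-1,[7.6,30.3,0],0]
    - [-1,[0,0,30],0]
    - [-1,[0,0,30],0]
    - [-1,[0,0,30],0]
    - [-1,[0,0,25],0]
    - [-1,[0,0,0],0]
    - [-1,[0,0,0],0]

```text
time: 5.23
tool_pos: [528.1, 220.1, 211.0]
tcp_rot: [-179.8, 0.1, 71.0]
ft_force: [-0.3, -0.4, 1.1]
finger_gap: 0.2
grip_force: 0.0
```

```bash
python3 - <<'E'
from h import *
s=sense();print(s["tool_pos"],s["tcp_rot"],s["joint_pos"])
s=snapshot("wrist");cv2.imwrite("pics/d.png",s["color"][...,::-1])
E
```

```text
[528.09168505 220.08008215 210.97592105] [-1.79828846e+02  1.29152693e-01  7.09829247e+01] [ 1.74905996e+01  3.95413853e+00  9.11456286e+01 -1.99212627e-03
  8.51146393e+01  3.65080412e+01]
```

View pics/d.png

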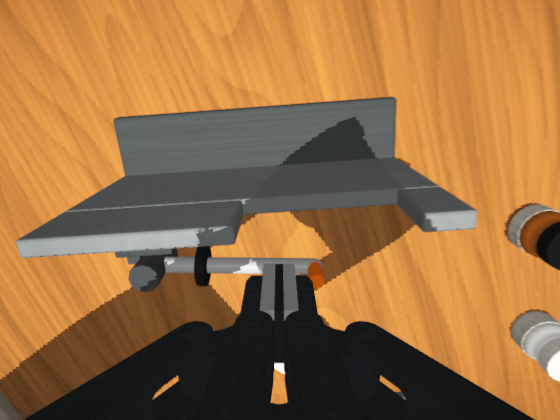

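The fingers sit over the notch, aligned with the hook arm, which runs level in the image from (145,275) to the pin at (316,270). I go down behind the arm and start the sweep.

Call:
play_rows:
  increments:
    - [-1,[0,0,20],0]
    - [-1,[0,0,20],0]
    - [-1,[0,0,20],0]
    - [-1,[0,0,19],0]
    - [-1,[0,0,0],0]
    - [-1,[-2,0,0],0]
    - [-1,[-2,0,0],0]
    - [-1,[-2,0,0],0]
    - [-1,[-2,0,0],0]
    - [-1,[0,0,0],0]

```text
time: 6.12
tool_pos: [527.3, 212.7, 134.8]
tcp_rot: [179.9, -0.1, 71.0]
ft_force: [-0.4, -0.7, 0.4]
finger_gap: 0.1
grip_force: 0.0
```

Call:
play_rows:
  increments:
    - [-1,[-4.8,0.8,0],0.06]
    - [-1,[-4.8,0.8,0],0.06]
    - [-1,[-4.8,0.8,0],0.06]
    - [-1,[-4.8,0.8,0],0.06]
    - [-1,[-4.8,0.8,0],0.06]
    - [-1,[-4.8,0.8,0],0.06]
    - [-1,[-4.8,0.8,0],0.06]
    - [-1,[-4.8,0.8,0],0.06]
    - [-1,[-4.8,0.8,0],0.06]
    - [-1,[-4.8,0.8,0],0.06]

```text
time: 6.95
tool_pos: [507.7, 169.8, 134.6]
tcp_rot: [179.9, -0.2, 36.4]
ft_force: [4.3, 2.2, -0.4]
finger_gap: 0.2
grip_force: 2.5
```

```bash
python3 - <<'E'
from h import *
s=sense();print(s["tool_pos"],s["tcp_rot"],s["joint_pos"],s["ft_force"])
look(["hook_tip","hook_hinge"],("wrist","top"),"e")
E
```

```text
[507.74282836 169.78288969 134.64578302] [179.9297969   -0.22237371  36.42763655] [1.29850452e+01 1.11766900e+00 1.02229285e+02 2.47500126e-02
 7.64210996e+01 6.65517826e+01] [ 4.31191089  2.18993386 -0.42064017]
wrist hook_hinge [445.6 221.2 152.1] 0.68 {}
top hook_tip [509.4 145.7 166.9] 0.65 {}
top hook_hinge [446.4 224.1 145.2] 0.57 {}
top hook_hinge [ 7.457e+02 -4.970e+01  5.000e-01] 0.16 {}
```

View pics/e_wrist.png

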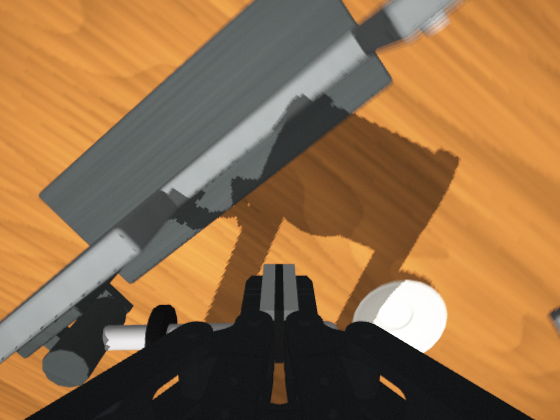

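Call:
play_rows:
  increments:
    - [-1,[-4.8,0.8,0],0.06]
    - [-1,[-4.8,0.8,0],0.06]
    - [-1,[-4.8,0.8,0],0.06]
    - [-1,[-4.8,0.8,0],0.06]
    - [-1,[-4.8,0.8,0],0.06]
    - [-1,[-4.8,0.8,0],0.06]
    - [-1,[-4.8,0.8,0],0.06]
    - [-1,[-4.8,0.8,0],0.06]
    - [-1,[-4.8,0.8,0],0.06]
    - [-1,[-4.8,0.8,0],0.06]
    - [-1,[-4.8,0.8,0],0.06]

```text
time: 8.17
tool_pos: [461.2, 143.7, 133.9]
tcp_rot: [180.0, -0.1, -1.3]
ft_force: [3.8, -2.4, 1.6]
finger_gap: -0.1
grip_force: 2.6
```

Call:
play_rows:
  increments:
    - [-1,[-2.4,0.4,0],0.03]
    - [-1,[-2.4,0.4,0],0.03]
    - [-1,[-2.4,0.4,0],0.03]
    - [-1,[0,0,0],0]
    - [-1,[0,0,0],0]

```text
time: 8.58
tool_pos: [453.5, 143.0, 133.7]
tcp_rot: [180.0, -0.1, -6.3]
ft_force: [3.4, -2.4, 1.8]
finger_gap: -0.0
grip_force: 1.8
```

Call:
play_rows:
  increments:
    - [-1,[-1.6,0.2,0],0.02]
    - [-1,[-1.6,0.2,0],0.02]
    - [-1,[0,0,0],0]
    - [-1,[0,0,0],0]

```text
time: 8.92
tool_pos: [450.2, 143.0, 133.5]
tcp_rot: [180.0, -0.0, -8.6]
ft_force: [2.9, -2.7, 2.6]
finger_gap: 0.2
grip_force: 2.1
```

Call:
play_rows:
  increments:
    - [-1,[-1.6,0.2,0],0.02]
    - [-1,[-1.6,0.2,0],0.02]
    - [-1,[-1.6,0.2,0],0.02]
    - [-1,[0,0,0],0]
    - [-1,[0,0,0],0]

```text
time: 9.33
tool_pos: [445.1, 143.3, 133.3]
tcp_rot: [180.0, -0.0, -12.1]
ft_force: [4.0, -2.9, 1.9]
finger_gap: 0.1
grip_force: 2.0
```

Call:
play_rows:
  increments:
    - [-1,[-1,0,0],0.01]
    - [-1,[0,0,0],0]
    - [-1,[0,0,0],0]

```text
time: 9.58
tool_pos: [444.1, 143.5, 133.3]
tcp_rot: [180.0, -0.0, -12.6]
ft_force: [3.3, -3.6, 2.3]
finger_gap: -0.4
grip_force: 2.1
```

Call:
play_rows:
  increments:
    - [-1,[-1,0,0],0.01]
    - [-1,[0,0,0],0]
    - [-1,[0,0,0],0]

```text
time: 9.83
tool_pos: [443.1, 143.6, 133.2]
tcp_rot: [180.0, 0.0, -13.2]
ft_force: [3.8, -3.5, 2.2]
finger_gap: 0.3
grip_force: 2.1
```

Call:
play_rows:
  increments:
    - [-1,[-0.8,0,0],0.01]
    - [-1,[0,0,0],0]
    - [-1,[0,0,0],0]

```text
time: 10.08
tool_pos: [442.3, 143.8, 133.2]
tcp_rot: [180.0, -0.0, -13.8]
ft_force: [3.1, -4.2, 1.8]
finger_gap: 0.4
grip_force: 2.2
```

Call:
play_rows:
  increments:
    - [-1,[-0.6,0,0],0.01]
    - [-1,[0,0,0],0]
    - [-1,[0,0,0],0]

```text
time: 10.33
tool_pos: [441.7, 143.9, 133.2]
tcp_rot: [180.0, -0.0, -14.4]
ft_force: [3.7, -4.0, 1.4]
finger_gap: -0.3
grip_force: 2.2
```

Call:
play_rows:
  increments:
    - [-1,[-0.6,0,0],0]
    - [-1,[0,0,0],0]
    - [-1,[0,0,0],0]

```text
time: 10.58
tool_pos: [441.2, 144.0, 133.2]
tcp_rot: [180.0, -0.0, -14.4]
ft_force: [3.7, -4.7, 1.5]
finger_gap: 0.0
grip_force: 2.4
```

Call:
play_rows:
  increments:
    - [-1,[-0.6,0,0],0]
    - [-1,[0,0,0],0]

```text
time: 10.75
tool_pos: [441.1, 144.0, 133.3]
tcp_rot: [180.0, -0.1, -14.4]
ft_force: [6.5, -5.6, 0.1]
finger_gap: -0.1
grip_force: 3.7
```

Call:
play_rows:
  increments:
    - [-1,[-0.6,0,0],0]
    - [-1,[0,0,0],0]

```text
time: 10.92
tool_pos: [441.0, 144.0, 133.4]
tcp_rot: [180.0, -0.1, -14.4]
ft_force: [9.4, -6.4, -1.2]
finger_gap: 0.1
grip_force: 5.1
```

Call:
play_rows:
  increments:
    - [-1,[-0.6,0,0],0]
    - [-1,[0,0,0],0]

```text
time: 11.08
tool_pos: [440.8, 144.0, 133.4]
tcp_rot: [180.0, -0.2, -14.4]
ft_force: [11.4, -6.1, -2.6]
finger_gap: -0.1
grip_force: 6.4
```

Call:
play_rows:
  increments:
    - [-1,[-0.5,0,0],0]
    - [-1,[0,0,0],0]

```text
time: 11.25
tool_pos: [440.8, 144.1, 133.5]
tcp_rot: [180.0, -0.3, -14.4]
ft_force: [14.1, -7.1, -4.3]
finger_gap: 0.3
grip_force: 7.5
```

The hook is at its stop (15 N tangential at 78 mm is about 12 N at the tip). I back off and look.

Call:
play_rows:
  increments:
    - [-1,[6,0,0],0]
    - [-1,[14,0,0],0]
    - [-1,[0,0,0],0]
    - [-1,[0,0,-40],0]
    - [-1,[0,0,-40],0]
    - [-1,[0,0,-40],0]
    - [-1,[-30,0,-20],0]
    - [-1,[-10,0,-20],0]
    - [-1,[0,0,0],0]
    - [-1,[0,0,0],0]

```text
time: 12.08
tool_pos: [419.3, 150.6, 294.2]
tcp_rot: [-179.9, -0.1, -14.3]
ft_force: [-0.5, -0.3, -0.2]
finger_gap: -0.1
grip_force: 0.0
```

```bash
python3 - <<'E'
from h import *
s=sense();print(s["tool_pos"],s["tcp_rot"],s["joint_pos"],s["ft_force"])
look(["hook_tip","hook_hinge","hook_seat"],("wrist","top","scene"),"f")
s=snapshot("wrist");orange(s,(280,200),169)
E
```

```text
[419.25564422 150.58516899 294.24032296] [-1.79917937e+02 -7.56948274e-02 -1.43100703e+01] [ 1.31258751e+01 -1.81376532e+01  1.02796645e+02  3.81153165e-02
  9.52360149e+01  1.17439404e+02] [-0.53109169 -0.25409277 -0.16816836]
wrist hook_tip [417.  124.5 168.8] 0.93 {}
wrist hook_hinge [447.9 224.4 148.7] 0.7 {}
wrist hook_hinge [416.1 126.9 169.3] 0.58 {}
wrist hook_seat [438.7 186.5 149.9] 0.87 {}
top hook_hinge [ 583.3 -189.7    4.1] 0.24 {}
top hook_seat [ 584.2 -189.6    3.9] 0.45 {}
scene hook_tip [418.7 133.9 169.6] 0.45 {}
scene hook_hinge [446.2 220.7 147.7] 0.6 {}
scene hook_seat [511.  231.1  -3.4] 0.63 {}
scene hook_seat [436.7 189.6 148.7] 0.53 {}
```

View pics/f_wrist.png

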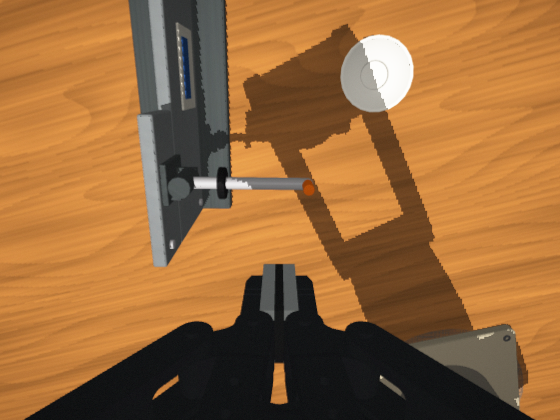

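The hook now stands out at a right angle, running from the hinge at (180,187) past the collar at (222,183) to the pin at (308,187). I project those pixels and get the paddle numbers.

```bash
python3 - <<'E'
from h import *
s=snapshot("wrist")
hsv=cv2.cvtColor(s["color"],cv2.COLOR_RGB2HSV)[170:200,290:325]
m=((hsv[...,1]>200)&((hsv[...,0]<10)))
y,x=np.nonzero(m);print(len(x),x.mean()+290,y.mean()+170,x.min()+290,x.max()+290,y.min()+170,y.max()+170)
# arm rows: bright/low sat columns
h2=cv2.cvtColor(s["color"],cv2.COLOR_RGB2HSV)
for u in(200,210,235,245,260,275,290):
  col=h2[170:200,u]; r=np.nonzero(col[:,1]<80)[0]+170; 
  if len(r): print(u,r.min(),r.max(),px2w(s,(u,(r.min()+r.max())/2),151).round(1))
for uv in((308,188),(309,188),(309,189)): print(px2w(s,uv,169).round(1))
print("hinge",px2w(s,(180,187),160).round(1))
E
```

```text
<stdin>:5: RuntimeWarning: Mean of empty slice.
  ret = ret.dtype.type(ret / rcount)
Traceback (most recent call last):
ValueError: zero-size array to reduction operation minimum which has no identity
```

```bash
python3 - <<'E'
from h import *
s=snapshot("wrist")
print(s["color"][188,300:316].tolist())
c=s["color"].astype(int)[170:205,290:325]; m=(c[...,0]>1.9*c[...,1])&(c[...,0]>100)&(c[...,2]<0.5*c[...,1]+15)
y,x=np.nonzero(m);print(len(x),np.mean(x)+290,np.mean(y)+170, [ (v.min(),v.max()) for v in (x+290,y+170) if len(v)])
h2=cv2.cvtColor(s["color"],cv2.COLOR_RGB2HSV)
for u in(200,210,235,245,260,275,290):
  col=h2[170:200,u]; r=np.nonzero(col[:,1]<80)[0]+170; 
  if len(r): print(u,r.min(),r.max(),px2w(s,(u,(r.min()+r.max())/2),151).round(1))
for uv in((308,188),(309,188),(309,189)): print(px2w(s,uv,169).round(1))
print("hinge",px2w(s,(180,187),160).round(1))
E
```

```text
[[113, 110, 110], [120, 80, 58], [136, 61, 18], [165, 70, 6], [174, 75, 9], [174, 74, 6], [176, 75, 9], [175, 74, 6], [176, 77, 11], [175, 76, 12], [174, 73, 4], [175, 75, 8], [167, 70, 9], [125, 69, 31], [111, 68, 33], [111, 70, 35]]
147 306.95238095238096 188.18367346938777 [(np.int64(302), np.int64(313)), (np.int64(180), np.int64(195))]
200 170 199 [441.7 209.3 151. ]
210 170 199 [439.7 201.4 151. ]
235 178 189 [435.5 181.6 151. ]
245 178 189 [433.5 173.7 151. ]
260 178 189 [430.4 162.  151. ]
275 179 189 [427.  150.4 151. ]
290 178 189 [424.4 138.5 151. ]
[422.4 125.4 169. ]
[422.2 124.7 169. ]
[421.4 124.9 169. ]
hinge [445.5 222.6 160. ]
```

Call:
play_rows:
  increments:
    - [1,[26,25.5,0],0]
    - [1,[26,25.5,0],0]
    - [1,[26,25.5,0],0]
    - [1,[26,25.5,0],0]
    - [1,[26,25.5,0],0]
    - [1,[26,25.5,0],0]
    - [1,[26,25.5,0],0]
    - [1,[26,25.5,0],0]
    - [1,[26,25.5,0],0]
    - [1,[0,0,0],0]
    - [1,[0,0,0],0]

```text
time: 13.75
tool_pos: [589.2, -132.3, 291.9]
tcp_rot: [-180.0, 0.1, -14.6]
ft_force: [-0.5, -0.2, -0.6]
finger_gap: 85.2
grip_force: 0.0
```

```bash
python3 - <<'E'
from h import *
s=sense();print(s["tool_pos"],s["tcp_rot"],s["joint_pos"],s["ft_force"])
look(["red_paddle","red_paddle_eye","blue_paddle","rack"],("wrist","top"),"g")
E
```

```text
[ 589.19596162 -132.28338597  291.89081719] [-1.79993579e+02  1.28213420e-01 -1.45500265e+01] [-1.75176000e+01  7.21746075e+00  7.92706581e+01 -2.26107379e-04
  9.36402550e+01  8.70324196e+01] [-0.5378068  -0.23837822 -0.63433343]
wrist red_paddle [ 598.9 -134.    11.8] 0.86 {}
wrist red_paddle [ 589.6 -189.6    2.6] 0.61 {}
wrist red_paddle_eye [754.3  85.7  -4.4] 0.26 {}
wrist blue_paddle [ 587.4 -191.5   11.5] 0.85 {}
wrist rack [ 586.  -188.6   -3.1] 0.67 {}
top red_paddle [ 600.5 -135.9   14.4] 0.44 {}
top red_paddle_eye [ 603.4 -138.8  102.2] 0.59 {}
top rack [ 584.9 -186.9    4.1] 0.96 {}
```

View pics/g_wrist.png

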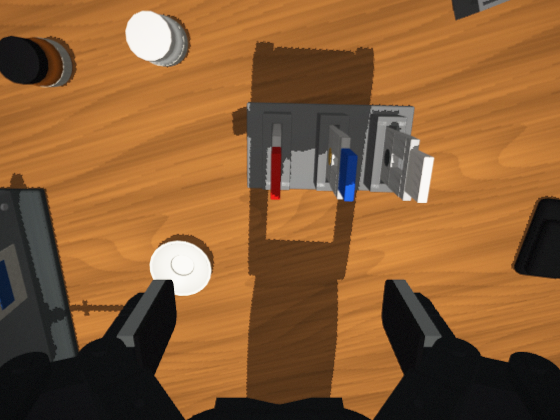

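Rack and paddles line up with the tool: red tab at (276,172), blue at (348,175), white at (415,175). Next I project the red tab's top face.

```bash
python3 - <<'E'
from h import *
s=snapshot("wrist");print(np.array(s["intrinsics"]).round(1).tolist())
c=s["color"].astype(int); m=(c[...,0]>2.2*c[...,1])&(c[...,0]>70)&(c[...,2]<1.6*c[...,1]+10)&(c[...,1]<60)
m[:, :240]=0;m[:,310:]=0;m[:120]=0;m[215:]=0
for v in range(120,212,4):
  r=np.nonzero(m[v])[0]
  if len(r): print(v,r.min(),r.max(),c[v,(r.min()+r.max())//2].tolist())
for uv in((276,148),(276,198),(276,172)): print(uv,px2w(s,uv,152).round(1),px2w(s,uv,118).round(1))
E
```

```text
[[363.7, 0.0, 278.7], [0.0, 363.7, 208.2], [0.0, 0.0, 1.0]]
148 275 283 [93, 7, 4]
152 275 284 [102, 10, 7]
156 275 284 [117, 9, 5]
160 275 283 [119, 14, 8]
164 274 283 [119, 16, 14]
168 274 283 [118, 14, 11]
172 274 283 [118, 11, 10]
176 274 283 [120, 16, 12]
180 274 283 [118, 12, 8]
184 274 282 [117, 11, 9]
188 274 282 [118, 13, 8]
192 274 282 [118, 13, 11]
196 274 282 [154, 19, 15]
(276, 148) [ 624.7 -137.6  152. ] [ 619.3 -136.   118. ]
(276, 198) [ 585.1 -127.4  152. ] [ 575.  -124.5  118. ]
(276, 172) [ 606.2 -132.8  152. ] [ 598.6 -130.6  118. ]
```

Call:
play_rows:
  increments:
    - [-0.06,[12.4,0,0],0]
    - [-0.06,[0,0,30],0]
    - [-0.06,[0,0,30],0]
    - [-0.06,[0,0,30],0]
    - [-0.06,[0,0,20],0]
    - [-0.06,[0,0,0],0]
    - [-0.06,[0,0,0],0]

```text
time: 14.88
tool_pos: [600.1, -133.3, 182.2]
tcp_rot: [-180.0, 0.2, -14.4]
ft_force: [0.5, 0.4, 0.6]
finger_gap: 40.2
grip_force: 0.0
```

```bash
python3 - <<'E'
from h import *
s=sense();print(s["tool_pos"],s["tcp_rot"],s["finger_gap"])
s=snapshot("wrist");cv2.imwrite("pics/i.png",s["color"][...,::-1])
E
```

```text
[ 600.13117953 -133.30652788  182.22988814] [-1.79992310e+02  1.72090982e-01 -1.43876164e+01] 40.23530431704761
```

View pics/i.png

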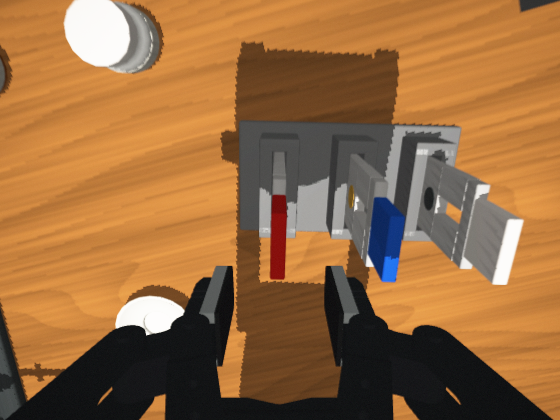

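The red tab is centred between the fingers (columns 272 to 286), and both fingers clear the blue tab at (388,240).

```bash
python3 - <<'E'
from h import *
s=snapshot("wrist");c=s["color"].astype(int)
print([(v,c[v,279].tolist()) for v in range(190,284,3)])
for v in(197,205,210,278,279): print(v,px2w(s,(279,v),152).round(1),px2w(s,(279,v),118).round(1))
print(sense()["tool_pos"])
E
```

```text
[(190, [138, 136, 131]), (193, [136, 134, 131]), (196, [120, 64, 62]), (199, [108, 10, 10]), (202, [110, 15, 13]), (205, [109, 10, 8]), (208, [111, 17, 14]), (211, [110, 14, 12]), (214, [116, 15, 14]), (217, [136, 14, 12]), (220, [135, 15, 12]), (223, [136, 15, 12]), (226, [135, 13, 11]), (229, [137, 17, 14]), (232, [138, 19, 16]), (235, [136, 17, 14]), (238, [137, 17, 14]), (241, [134, 15, 10]), (244, [135, 17, 11]), (247, [135, 14, 10]), (250, [133, 14, 11]), (253, [134, 15, 13]), (256, [135, 15, 11]), (259, [134, 12, 10]), (262, [136, 18, 15]), (265, [136, 16, 11]), (268, [135, 15, 8]), (271, [135, 16, 12]), (274, [135, 17, 14]), (277, [135, 15, 12]), (280, [200, 118, 57]), (283, [110, 70, 35])]
197 [ 630.2 -142.   152. ] [ 620.1 -139.4  118. ]
205 [ 626.1 -140.9  152. ] [ 615.2 -138.1  118. ]
210 [ 623.5 -140.3  152. ] [ 612.1 -137.4  118. ]
278 [ 585.6 -130.6  152. ] [ 566.8 -125.7  118. ]
279 [ 585.  -130.4  152. ] [ 566.1 -125.6  118. ]
[ 602.152632   -133.92174468  185.57617948]
```

Call:
play_rows:
  increments:
    - [-0.06,[0,0,0],0]
    - [-0.06,[0,0,0],0]
    - [-0.06,[0,0,0],0]

```text
time: 15.23
tool_pos: [601.9, -133.9, 185.0]
tcp_rot: [180.0, -0.1, -14.4]
ft_force: [0.7, -0.3, -0.1]
finger_gap: 39.9
grip_force: 0.0
```

Call:
play_rows:
  increments:
    - [-0.06,[0,0,0],0]

```text
time: 15.32
tool_pos: [601.5, -133.8, 184.3]
tcp_rot: [180.0, -0.1, -14.4]
ft_force: [0.3, 0.6, -0.0]
finger_gap: 40.2
grip_force: 0.0
```

Call:
play_rows:
  increments:
    - [-0.06,[1.3,0.3,15],0]
    - [-0.06,[0,0,15],0]
    - [-0.06,[0,0,15],0]
    - [-0.06,[0,0,10],0]
    - [-0.06,[0,0,5],0]
    - [-0.06,[0,0,0],0]
    - [-0.06,[0,0,0],0]
    - [-0.06,[0,0,0],0]
    - [-0.06,[0,0,0],0]

```text
time: 16.07
tool_pos: [603.1, -134.5, 124.6]
tcp_rot: [180.0, -0.1, -14.4]
ft_force: [-0.5, 0.1, 0.7]
finger_gap: 40.2
grip_force: 0.0
```

Call:
play_rows:
  force: 60
  increments:
    - [-0.4,[0,0,0],0]
    - [-0.6,[0,0,0],0]
    - [-0.7,[0,0,0],0]
    - [-1,[0,0,0],0]
    - [-1,[0,0,0],0]
    - [-1,[0,0,0],0]
    - [-1,[0,0,0],0]

```text
time: 16.65
tool_pos: [602.6, -134.3, 123.7]
tcp_rot: [-180.0, -0.0, -14.4]
ft_force: [0.5, 0.6, 3.0]
finger_gap: 6.9
grip_force: 59.3
```

Call:
play_rows:
  increments:
    - [-1,[0,0,-5],0]
    - [-1,[0,0,-10],0]
    - [-1,[0,0,-10],0]
    - [-1,[0,0,-15],0]
    - [-1,[0,0,-20],0]
    - [-1,[0,0,-25],0]
    - [-1,[0,0,-25],0]
    - [-1,[0,0,-20],0]
    - [-1,[0,0,0],0]
    - [-1,[0,0,0],0]
    - [-1,[0,0,0],0]
    - [-1,[0,0,0],0]

```text
time: 17.65
tool_pos: [601.3, -134.0, 251.3]
tcp_rot: [-180.0, 0.2, -14.4]
ft_force: [-0.8, 0.5, -2.4]
finger_gap: 7.3
grip_force: 58.6
```

```bash
python3 - <<'E'
from h import *
s=sense();print(s["tool_pos"],s["tcp_rot"],s["finger_gap"],s["ft_force"],s["wrist_torque"],s["joint_pos"])
look(["red_paddle","red_paddle_eye","blue_paddle","white_paddle"],("wrist","scene","top"),"j")
c=cv2.imread("pics/j_scene.png")[140:290,180:440];w=cv2.imread("pics/j_wrist.png")
cv2.imwrite("pics/j.png",np.hstack([cv2.resize(w,(400,300)),cv2.resize(c,(400,231))[:300] if 0 else cv2.copyMakeBorder(cv2.resize(c,(400,231),interpolation=2),0,69,0,0,0)]))
E
```

```text
[ 601.34818777 -134.0032174   251.27175174] [-1.79992861e+02  1.79571199e-01 -1.43919652e+01] 7.267112965197 [-0.82644828  0.54211246 -2.44270981] [-0.06142365 -0.06240147  0.00626083] [-1.73281829e+01  9.70192511e+00  8.07384018e+01 -2.06850348e-03
  8.97393743e+01  8.70638062e+01]
wrist red_paddle [ 598.6 -134.   141.5] 0.74 {}
wrist red_paddle_eye [ 602.9 -131.8  232.4] 0.83 {}
wrist blue_paddle [ 586.6 -189.7   12.3] 0.86 {}
wrist white_paddle [ 569.3 -252.5    9.3] 0.58 {}
scene red_paddle [ 601.5 -132.6  139.1] 0.79 {}
scene red_paddle [ 569.1 -249.6    8.3] 0.42 {}
scene red_paddle_eye [ 603.3 -136.4  237.3] 0.69 {}
scene blue_paddle [ 586.7 -193.2    7.9] 0.58 {}
scene white_paddle [ 567.5 -250.1    9.5] 0.55 {}
top red_paddle [ 601.6 -135.8  140.9] 0.63 {}
top red_paddle_eye [ 603.  -138.7  229.7] 0.54 {}
top blue_paddle [436.1 189.6 151.8] 0.38 {}
top white_paddle [ 572.  -253.9   11.4] 0.68 {}
```

View pics/j.png

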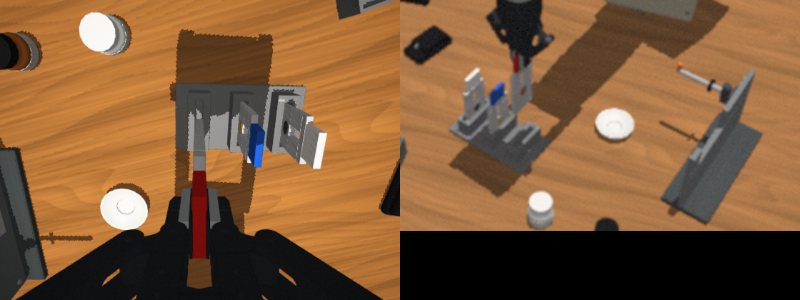

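The red paddle is held upright and clear of the rack. Blue and white are unmoved, and the hook is still out. I carry it to a point in front of the hook tip.

Call:
play_rows:
  increments:
    - [-1,[-10,-8,0],0]
    - [-1,[-24,-17,0],0]
    - [-1,[-24,-17,0],0]
    - [-1,[-24,-17,0],0]
    - [-1,[-24,-17,0],0]
    - [-1,[-24,-17,0],0]
    - [-1,[-24,-17,0],0]
    - [-1,[-24,-17,0],0]
    - [-1,[-24,-17,0],0]
    - [-1,[-24,-17,0],0]
    - [-1,[-13,-11,0],0]

```text
time: 19.32
tool_pos: [411.8, 93.4, 253.6]
tcp_rot: [-180.0, -0.0, -14.3]
ft_force: [0.7, 0.3, -2.0]
finger_gap: 6.9
grip_force: 58.6
```

Call:
play_rows:
  increments:
    - [-1,[0,0,20],0]
    - [-1,[0,0,20],0]
    - [-1,[0,0,10],0]
    - [-1,[0,0,5],0]
    - [-1,[0,0,0],0]
    - [-1,[0,0,0],0]
    - [-1,[0,0,0],0]
    - [-1,[0,0,0],0]
    - [-1,[0,0,0],0]
    - [-1,[0,0,0],0]

```text
time: 20.15
tool_pos: [413.9, 91.7, 198.9]
tcp_rot: [-180.0, -0.0, -14.4]
ft_force: [0.5, -0.0, -0.8]
finger_gap: 7.1
grip_force: 58.5
```

```bash
cat >> h.py <<'E'
def st():
    s=sense();p=s["tool_pos"];f=s["ft_force"]
    x=np.array([.9686,-.2487]);y=np.array([-.2487,-.9686])
    print("lat",(p[:2]@x).round(2),"r",(p[:2]@y+327.1).round(2),"eye_z",(p[2]-17.7).round(2),"rot",s["tcp_rot"].round(2),"fx,fy,fz tool",(f[:2]@x).round(1),(f[:2]@y).round(1),f[2].round(1),"t",s["time"],s["joint_pos"].round(0))
E
python3 - <<'E'
from h import *
st()
look(["red_paddle_eye","hook_tip","hook_seat"],("wrist","scene","top"),"k")
st()
c=cv2.imread("pics/k_scene.png")[170:270,330:440];w=cv2.imread("pics/k_wrist.png")
cv2.imwrite("pics/k.png",np.hstack([cv2.resize(w,(480,360)),cv2.copyMakeBorder(cv2.resize(c,(318,290),interpolation=2),0,70,0,0,0)]))
E
```

```text
lat 378.1 r 135.36 eye_z 181.18 rot [-1.7998e+02 -5.0000e-02 -1.4400e+01] fx,fy,fz tool 0.5 -0.1 -0.8 t 20.15 [  6. -20. 114.  -0.  86. 110.]
wrist red_paddle_eye [414.6  94.  179.5] 0.76 {}
wrist red_paddle_eye [ 4.846e+02  2.520e+01 -2.000e-01] 0.69 {}
wrist hook_tip [420.5 127.2 168.3] 0.95 {}
wrist hook_seat [439.9 188.2 149.6] 0.98 {}
scene red_paddle_eye [415.2  87.8 183.1] 0.62 {}
scene red_paddle_eye [410.1  93.4  84.5] 0.38 {}
scene hook_tip [412.4  94.7  84.1] 0.75 {}
scene hook_tip [416.5 133.9 170.1] 0.71 {}
scene hook_seat [435.2 190.9 151.9] 0.74 {}
top red_paddle_eye [754.1  83.7   5.3] 0.39 {}
top hook_tip [7.518e+02 8.390e+01 5.000e-01] 0.6 {}
lat 377.68 r 135.4 eye_z 180.55 rot [ 1.800e+02  1.000e-02 -1.439e+01] fx,fy,fz tool -0.5 -0.1 -2.3 t 20.75 [  6. -20. 114.   0.  86. 110.]
```

View pics/k.png

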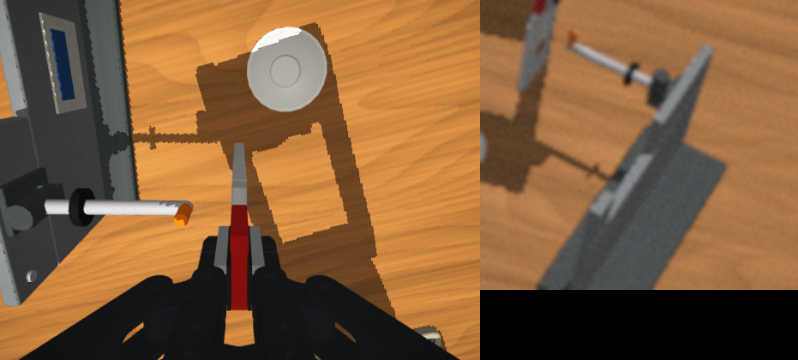

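The wrist view shows the pin at about (182,215) of the half-size frame and the paddle plane at column 239, square to the hook. I measure the lateral offset from this frame.

```bash
python3 - <<'E'
from h import *
st();s=snapshot("wrist");c=s["color"].astype(int)
x=np.array([.9686,-.2487]);y=np.array([-.2487,-.9686])
red=(c[...,0]>2.2*c[...,1])&(c[...,0]>60)&(c[...,1]<60)
r=np.nonzero(red[:,279])[0];print("red rows col279",r.min(),r.max())
print([(v,c[v,279].tolist()) for v in range(160,300,6)])
ez=sense()["tool_pos"][2]-17.7
L=lambda uv,z:[(px2w(s,uv,z)[:2]@x).round(1),(px2w(s,uv,z)[:2]@y+327.1).round(1)]
print("tab end bottom lat",L((279,r.min()),ez+12),"-> centre",L((279,r.min()),ez+12)[0]-19)
h2=cv2.cvtColor(s["color"],cv2.COLOR_RGB2HSV)
for u in(115,125,140,155,170,185,195):
  q=np.nonzero(h2[220:265,u,1]<70)[0]+220
  if len(q): print(u,q.min(),q.max(),L((u,(q.min()+q.max())/2),151))
o=(c[...,0]>1.9*c[...,1])&(c[...,0]>150)&(c[...,2]<45)
o[:225]=0;o[275:]=0;o[:,:195]=0;o[:,235:]=0
v,u=np.nonzero(o);print(len(v),u.min(),u.max(),v.min(),v.max(),L((u[v>255].mean(),v[v>255].mean()),169))
E
```

```text
lat 377.68 r 135.4 eye_z 180.55 rot [ 1.800e+02  1.000e-02 -1.439e+01] fx,fy,fz tool -0.5 -0.1 -2.3 t 20.75 [  6. -20. 114.   0.  86. 110.]
red rows col279 239 361
[(160, [112, 69, 34]), (166, [111, 82, 60]), (172, [107, 106, 104]), (178, [109, 108, 104]), (184, [111, 108, 105]), (190, [111, 109, 105]), (196, [113, 111, 108]), (202, [114, 111, 109]), (208, [112, 111, 107]), (214, [110, 107, 105]), (220, [136, 134, 128]), (226, [137, 136, 131]), (232, [138, 137, 132]), (238, [133, 115, 112]), (244, [111, 14, 13]), (250, [109, 10, 9]), (256, [111, 10, 8]), (262, [109, 12, 6]), (268, [111, 15, 9]), (274, [109, 12, 9]), (280, [136, 16, 12]), (286, [135, 14, 11]), (292, [136, 16, 14]), (298, [136, 16, 14])]
tab end bottom lat [np.float64(396.4), np.float64(136.3)] -> centre 377.4
115 220 256 [np.float64(378.7), np.float64(43.3)]
125 220 249 [np.float64(380.9), np.float64(49.2)]
140 220 249 [np.float64(380.9), np.float64(57.7)]
155 220 249 [np.float64(380.9), np.float64(66.2)]
170 234 250 [np.float64(376.3), np.float64(74.2)]
185 234 250 [np.float64(376.3), np.float64(82.8)]
195 234 250 [np.float64(376.3), np.float64(88.5)]
131 203 220 249 262 [np.float64(375.5), np.float64(101.6)]
```

Call:
play_rows:
  increments:
    - [-1,[-1.3,0,3],0]
    - [-1,[0,0,2.5],0]
    - [-1,[0,0,0],0]
    - [-1,[0,0,0],0]
    - [-1,[0,0,0],0]
    - [-1,[0,-6,0],0]
    - [-1,[0,-6,0],0]
    - [-1,[0,-4,0],0]
    - [-1,[0,-2,0],0]
    - [-1,[0,0,0],0]
    - [-1,[0,0,0],0]
    - [-1,[0,0,0],0]

```text
time: 21.8
tool_pos: [416.7, 109.5, 192.8]
tcp_rot: [180.0, 0.0, -14.4]
ft_force: [-0.3, 0.0, -1.7]
finger_gap: 7.2
grip_force: 58.6
```

```bash
python3 - <<'E'
from h import *
st();s=snapshot("wrist");c=s["color"].astype(int)
x=np.array([.9686,-.2487]);y=np.array([-.2487,-.9686])
red=(c[...,0]>2.2*c[...,1])&(c[...,0]>60)&(c[...,1]<60)
r=np.nonzero(red[:,279])[0]
ez=sense()["tool_pos"][2]-17.7
L=lambda uv,z:[(px2w(s,uv,z)[:2]@x).round(1),(px2w(s,uv,z)[:2]@y+327.1).round(1)]
print("centre",L((279,r.min()),ez+12)[0]-19)
h2=cv2.cvtColor(s["color"],cv2.COLOR_RGB2HSV)
for u in(200,210,220,230):
  q=np.nonzero(h2[225:265,u,1]<70)[0]+225
  if len(q): print(u,q.min(),q.max(),L((u,(q.min()+q.max())/2),151))
cv2.imwrite("pics/l.png",c[160:320,180:380][...,::-1].astype(np.uint8).repeat(3,0).repeat(3,1))
E
```

```text
lat 376.39 r 117.43 eye_z 175.07 rot [ 1.7999e+02  1.0000e-02 -1.4380e+01] fx,fy,fz tool -0.3 0.1 -1.7 t 21.8 [  8. -19. 114.  -0.  85. 112.]
centre 376.0
200 235 252 [np.float64(376.5), np.float64(74.6)]
210 235 252 [np.float64(376.5), np.float64(80.1)]
220 235 252 [np.float64(376.5), np.float64(85.7)]
230 235 252 [np.float64(376.5), np.float64(91.2)]
```

View pics/l.png

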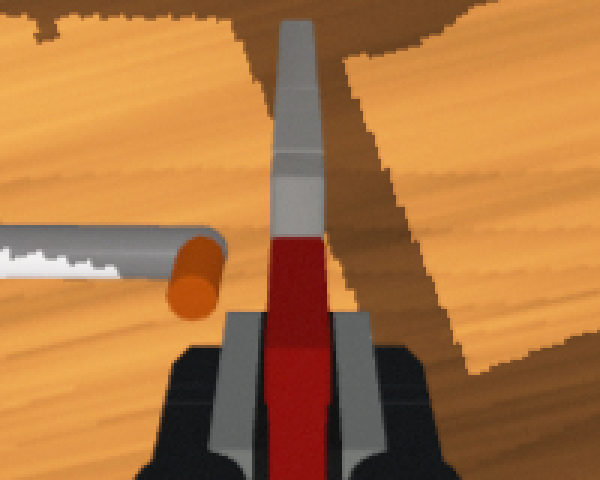

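The pin (crop 195,280) is just ahead of the paddle plane and agrees laterally to about 0.5 mm. I insert slowly.

Call:
play_rows:
  increments:
    - [-1,[0.4,-2,0],0]
    - [-1,[0,-2,0],0]
    - [-1,[0,-2,0],0]
    - [-1,[0,-2,0],0]
    - [-1,[0,-2,0],0]
    - [-1,[0,0,0],0]

```text
time: 22.35
tool_pos: [419.7, 119.4, 192.8]
tcp_rot: [-180.0, 0.0, -14.4]
ft_force: [-0.1, -0.0, -1.0]
finger_gap: 6.8
grip_force: 58.6
```

Call:
play_rows:
  increments:
    - [-1,[0,-2,0],0]
    - [-1,[0,-2,0],0]
    - [-1,[0,-2,0],0]
    - [-1,[0,-2,0],0]
    - [-1,[0,-2,0],0]
    - [-1,[0,0,0],0]

```text
time: 22.85
tool_pos: [422.2, 129.1, 192.8]
tcp_rot: [-180.0, -0.0, -14.4]
ft_force: [-0.3, 0.4, -2.4]
finger_gap: 7.3
grip_force: 58.6
```

Call:
play_rows:
  increments:
    - [-1,[0,-3,0],0]
    - [-1,[0,-3,0],0]
    - [-1,[0,-3,0],0]
    - [-1,[0,-3,0],0]
    - [-1,[0,-3,0],0]
    - [-1,[0,0,0],0]
    - [-1,[0,0,0],0]

```text
time: 23.43
tool_pos: [425.8, 143.5, 192.8]
tcp_rot: [180.0, 0.0, -14.4]
ft_force: [-0.2, -0.1, -2.4]
finger_gap: 7.0
grip_force: 58.6
```

Call:
play_rows:
  increments:
    - [-1,[0,-4,0],0]
    - [-1,[0,-4,0],0]
    - [-1,[0,-4,0],0]
    - [-1,[0,-4,0],0]
    - [-1,[0,-4,0],0]
    - [-1,[0,-4,3],0]
    - [-1,[0,-4,4],0]
    - [-1,[0,0,4],0]
    - [-1,[0,0,4],0]
    - [-1,[0,0,0],0]
    - [-1,[0,0,0],0]
    - [-1,[0,0,0],0]

```text
time: 24.43
tool_pos: [432.8, 170.3, 177.8]
tcp_rot: [180.0, 0.0, -14.4]
ft_force: [-0.5, -0.2, -1.7]
finger_gap: 7.0
grip_force: 58.6
```

Call:
play_rows:
  increments:
    - [-1,[0,0,1],0]
    - [-1,[0,0,1],0]
    - [-1,[0,0,0],0]
    - [-1,[0,0,0],0]

```text
time: 24.77
tool_pos: [432.8, 170.4, 175.8]
tcp_rot: [-180.0, -0.0, -14.4]
ft_force: [-0.4, 0.5, -2.4]
finger_gap: 7.1
grip_force: 58.6
```

Call:
play_rows:
  increments:
    - [-1,[0,0,1],0]
    - [-1,[0,0,0],0]
    - [-1,[0,0,0],0]

```text
time: 25.02
tool_pos: [432.8, 170.4, 174.7]
tcp_rot: [180.0, 0.0, -14.4]
ft_force: [-0.8, 0.6, -2.1]
finger_gap: 7.0
grip_force: 58.6
```

Call:
play_rows:
  increments:
    - [-1,[0,0,0.7],0]
    - [-1,[0,0,0],0]
    - [-1,[0,0,0],0]

```text
time: 25.27
tool_pos: [432.8, 170.4, 174.0]
tcp_rot: [180.0, 0.0, -14.4]
ft_force: [0.3, -0.0, -2.1]
finger_gap: 7.2
grip_force: 58.6
```

Call:
play_rows:
  increments:
    - [-1,[0,0,0.7],0]
    - [-1,[0,0,0],0]
    - [-1,[0,0,0],0]

```text
time: 25.52
tool_pos: [432.7, 170.4, 173.3]
tcp_rot: [180.0, 0.0, -14.4]
ft_force: [-0.5, 0.7, -2.4]
finger_gap: 7.0
grip_force: 58.6
```

Call:
play_rows:
  increments:
    - [-1,[0,0,0.6],0]
    - [-1,[0,0,0],0]
    - [-1,[0,0,0],0]

```text
time: 25.77
tool_pos: [432.8, 170.4, 172.8]
tcp_rot: [180.0, 0.0, -14.4]
ft_force: [1.0, 0.5, -2.0]
finger_gap: 7.0
grip_force: 58.6
```

Call:
play_rows:
  increments:
    - [-1,[0,0,0.5],0]
    - [-1,[0,0,0],0]
    - [-1,[0,0,0],0]

```text
time: 26.02
tool_pos: [432.9, 170.4, 172.5]
tcp_rot: [-180.0, -0.0, -14.4]
ft_force: [-0.5, -0.7, -0.0]
finger_gap: 7.0
grip_force: 59.0
```

Call:
play_rows:
  increments:
    - [-1,[0,0,0.5],0]
    - [-1,[0,0,0],0]
    - [-1,[0,0,0],0]

```text
time: 26.27
tool_pos: [433.0, 170.5, 172.3]
tcp_rot: [-180.0, -0.0, -14.4]
ft_force: [-2.8, -1.4, 4.2]
finger_gap: 6.9
grip_force: 59.6
```

Call:
play_rows:
  increments:
    - [-1,[0,0,-0.9],0]
    - [-1,[0,0,0],0]
    - [-1,[0,-3,0],0]
    - [-1,[0,-3,0],0]
    - [-1,[0,-3,0],0]
    - [-1,[0,-2,0],0]
    - [-1,[0,-1,0],0]
    - [-1,[0,0,0],0]
    - [-1,[0,0,0],0]

```text
time: 27.02
tool_pos: [435.8, 182.4, 172.6]
tcp_rot: [-180.0, 0.0, -14.4]
ft_force: [0.2, 1.3, -1.5]
finger_gap: 6.8
grip_force: 58.8
```

Call:
play_rows:
  increments:
    - [-1,[0,-1,0],0]
    - [-1,[0,0,0],0]
    - [-1,[0,0,0],0]

```text
time: 27.27
tool_pos: [436.0, 183.0, 172.6]
tcp_rot: [-180.0, 0.0, -14.4]
ft_force: [-0.8, 0.3, -1.4]
finger_gap: 6.9
grip_force: 58.8
```

Call:
play_rows:
  increments:
    - [-1,[0,-1,0],0]
    - [-1,[0,0,0],0]
    - [-1,[0,0,0],0]

```text
time: 27.52
tool_pos: [436.2, 184.0, 172.6]
tcp_rot: [-180.0, 0.0, -14.4]
ft_force: [0.1, -0.1, -2.2]
finger_gap: 6.7
grip_force: 58.7
```

Call:
play_rows:
  increments:
    - [-1,[0,-0.8,0],0]
    - [-1,[0,0,0],0]
    - [-1,[0,0,0],0]

```text
time: 27.77
tool_pos: [436.5, 184.8, 172.6]
tcp_rot: [-180.0, 0.0, -14.4]
ft_force: [0.4, -0.1, -2.4]
finger_gap: 7.1
grip_force: 58.7
```

Call:
play_rows:
  increments:
    - [-1,[0,-0.8,0],0]
    - [-1,[0,0,0],0]
    - [-1,[0,0,0],0]

```text
time: 28.02
tool_pos: [436.7, 185.6, 172.6]
tcp_rot: [-180.0, 0.0, -14.4]
ft_force: [-0.0, 1.3, -1.8]
finger_gap: 6.9
grip_force: 58.7
```

Call:
play_rows:
  increments:
    - [-1,[0,-0.8,0],0]
    - [-1,[0,0,0],0]
    - [-1,[0,0,0],0]

```text
time: 28.27
tool_pos: [436.8, 186.3, 172.6]
tcp_rot: [180.0, 0.0, -14.4]
ft_force: [0.4, 0.1, -2.9]
finger_gap: 6.9
grip_force: 58.6
```

Call:
play_rows:
  increments:
    - [-1,[0,-0.7,0],0]
    - [-1,[0,0,0],0]
    - [-1,[0,0,0],0]

```text
time: 28.52
tool_pos: [437.0, 186.7, 172.7]
tcp_rot: [180.0, 0.0, -14.4]
ft_force: [-0.7, -1.9, -2.2]
finger_gap: 7.3
grip_force: 58.8
```

Call:
play_rows:
  increments:
    - [-1,[0,-0.7,0],0]
    - [-1,[0,0,0],0]
    - [-1,[0,0,0],0]

```text
time: 28.77
tool_pos: [437.0, 186.8, 172.7]
tcp_rot: [179.9, 0.0, -14.4]
ft_force: [-1.5, -5.2, 0.5]
finger_gap: 7.0
grip_force: 59.1
```

Call:
play_rows:
  increments:
    - [-1,[0,-0.5,0],0]
    - [-1,[0,0,0],0]
    - [-1,[0,0,0],0]

```text
time: 29.02
tool_pos: [437.0, 186.9, 172.7]
tcp_rot: [179.9, 0.0, -14.4]
ft_force: [-3.1, -8.3, 1.2]
finger_gap: 7.2
grip_force: 59.3
```

Call:
play_rows:
  increments:
    - [-1,[0,-0.3,0],0]
    - [-1,[0,0,0],0]
    - [-1,[0,0,0],0]

```text
time: 29.27
tool_pos: [437.1, 187.0, 172.7]
tcp_rot: [179.8, 0.0, -14.4]
ft_force: [-2.3, -8.6, 2.6]
finger_gap: 7.2
grip_force: 59.2
```

Call:
play_rows:
  increments:
    - [-1,[0,0,0],0]
    - [-1,[0,0,0],0]
    - [-1,[0,0,0],0]
    - [-1,[0,0,0],0]
    - [-1,[0,0,0],0]
    - [-1,[0,0,0],0]
    - [-1,[0,0,0],0]

```text
time: 29.85
tool_pos: [437.1, 187.0, 172.7]
tcp_rot: [179.8, 0.0, -14.4]
ft_force: [-2.7, -8.6, 1.3]
finger_gap: 7.0
grip_force: 59.2
```

Call:
play_rows:
  increments:
    - [-1,[0,-0.3,0],0]
    - [-1,[0,0,0],0]
    - [-1,[0,0,0],0]
    - [-1,[0,0,0],0]
    - [-1,[0,0,0],0]
    - [-1,[0,0,0],0]
    - [-1,[0,0,0],0]
    - [-1,[0,0,0],0]
    - [-1,[0,0,0],0]

```text
time: 30.6
tool_pos: [437.1, 187.0, 172.7]
tcp_rot: [179.8, 0.0, -14.4]
ft_force: [-4.0, -10.1, 2.5]
finger_gap: 6.9
grip_force: 59.3
```

Call:
play_rows:
  increments:
    - [-1,[0,1,0],0]
    - [-1,[0,0.9,0],0]
    - [-1,[0,0,0],0]
    - [-1,[0,0,0],0]
    - [-1,[0,0,0],0]

```text
time: 31.02
tool_pos: [437.0, 186.7, 172.7]
tcp_rot: [180.0, 0.0, -14.4]
ft_force: [-1.4, -3.1, -1.1]
finger_gap: 7.0
grip_force: 58.9
```

Call:
play_rows:
  increments:
    - [-1,[0,0.4,0.4],0]
    - [-1,[0,0,0],0]
    - [-1,[0,0,0],0]

```text
time: 31.27
tool_pos: [437.0, 186.7, 172.5]
tcp_rot: [-180.0, -0.0, -14.4]
ft_force: [-1.4, -2.4, 0.4]
finger_gap: 7.1
grip_force: 59.3
```

Call:
play_rows:
  force: 20
  increments:
    - [-1,[0,0,0],0]
    - [-1,[0,0,0],0]
    - [-0.75,[0,0,0],0]
    - [-0.65,[0,0,0],0]
    - [-0.55,[0,0,0],0]
    - [-0.5,[0,0,0],0]
    - [-0.5,[0,0,0],0]
    - [-0.5,[0,0,0],0]

```text
time: 31.93
tool_pos: [436.9, 186.6, 172.3]
tcp_rot: [-180.0, -0.0, -14.4]
ft_force: [1.0, -0.3, -0.3]
finger_gap: 21.1
grip_force: 0.0
```

```bash
python3 - <<'E'
from h import *
st()
s=snapshot("wrist");c=snapshot("scene")["color"][170:270,330:440]
cv2.imwrite("pics/m.png",np.hstack([cv2.resize(s["color"],(480,360)),cv2.copyMakeBorder(cv2.resize(c,(318,290),interpolation=2),0,70,0,0,0)])[...,::-1])
E
```

```text
lat 376.83 r 37.73 eye_z 154.6 rot [-179.99   -0.    -14.39] fx,fy,fz tool 1.1 -0.0 -0.3 t 31.9333 [ 17. -10. 109.   0.  81. 121.]
```

Call:
play_rows:
  increments:
    - [-0.5,[0,0,-4],0]
    - [-0.5,[0,0,-6],0]
    - [-0.5,[0,0,-10],0]
    - [-0.5,[0,0,-20],0]
    - [-0.5,[0,0,-30],0]
    - [-0.5,[0,0,-30],0]
    - [-0.5,[0,0,-20],0]
    - [-0.5,[-10,0,-10],0]
    - [-0.5,[0,0,0],0]
    - [-0.5,[0,0,0],0]
    - [-0.5,[0,0,0],0]

```text
time: 32.95
tool_pos: [426.5, 188.9, 300.8]
tcp_rot: [179.9, 0.1, -14.4]
ft_force: [-0.3, -0.4, -0.4]
finger_gap: 21.7
grip_force: 0.0
```

```bash
python3 - <<'E'
from h import *
st()
look(["red_paddle","red_paddle_eye","hook_tip","hook_seat","blue_paddle","white_paddle"],("wrist","scene","top"))
s=snapshot("wrist");c=s["color"].astype(int)
x=np.array([.9686,-.2487]);y=np.array([-.2487,-.9686])
red=((c[...,0]>2.2*c[...,1])&(c[...,0]>60)&(c[...,1]<40)&(c[...,2]<40)).astype(np.uint8)
n,l,t,ce=cv2.connectedComponentsWithStats(red)
for i in range(1,n):
  if t[i,4]>60:
    w=px2w(s,ce[i],201);print(t[i],w.round(1),"lat",w[:2]@x,"r",w[:2]@y+327.1)
E
```

```text
lat 366.13 r 38.08 eye_z 283.07 rot [ 1.7994e+02  9.0000e-02 -1.4380e+01] fx,fy,fz tool -0.2 0.5 -0.4 t 32.95 [ 18. -14.  99.  -0.  95. 122.]
wrist red_paddle [433.5 186.7  60.9] 0.65 {}
wrist hook_tip [420.6 130.  168.5] 0.89 {}
wrist hook_seat [440.2 189.3 150.2] 0.7 {}
scene red_paddle [435.  188.   56.7] 0.52 {}
scene red_paddle_eye [437.4 186.1 159.3] 0.71 {}
scene hook_tip [419.1 133.1 170. ] 0.5 {}
scene hook_seat [435.7 187.7 152.6] 0.65 {}
scene blue_paddle [ 588.4 -192.9    9.7] 0.9 {}
scene white_paddle [ 567.4 -247.5    6.7] 0.63 {}
top red_paddle [434.2 186.   60.2] 0.43 {}
top red_paddle_eye [437.7 183.8 149.3] 0.64 {}
top hook_tip [421.9 127.2 167.7] 0.56 {}
top hook_seat [437.6 190.3 148. ] 0.63 {}
top hook_seat [ 585.1 -188.4    1.7] 0.41 {}
top blue_paddle [ 586.2 -191.5    8.3] 0.4 {}
top white_paddle [ 572.  -252.4   10.4] 0.7 {}
top white_paddle [421.4 128.9 168.2] 0.49 {}
[273 159  12  60 634] [442.  184.8 201. ] lat 382.1259978514 r 38.20571792639015
```

The paddle hangs at the collar (r of about 38 mm, underside about 59 mm), the hook is still out, and blue and white are in place.

```bash
python3 -c "
from bench import *
print(hand_in())"
```

```text
the job is handed in; nothing more can be done
None
```

I swung the hook out to its stop (about 12 N at the tip), hung the red paddle on it, pushed it against the collar at about 10 N, let go and handed the job in at about 33 s; the last camera readings showed it hanging at the collar, but I viewed 12 pictures, two over the limit of 10.

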